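# Set the contact gap of a power contactor with a gauge blade

## Task

Lift the gap gauge off the free-spinning turntable and slide its flat blade into the gap between the contactor's two copper contacts, until the gauge's shoulders meet the contactor's front. Then let go of it and gently press the contactor's round cap down until the upper contact rests on the blade, and leave the gauge nipped there with its shoulders still against the front. Do not knock the transformer off the turntable, and leave the bottle, the wire spool and the screwdriver that stand and lie between the two where they are.

Things in the scene. Friction and masses are not known exactly. Their poses are not given: they have to be found in the camera images.
- gauge: gap gauge, lying flat: steel blade 90 long, 24 wide (last 12 mm 14 wide), 5 thick; behind it a steel shoulder bar 12 long, 56 wide, 12 high; and an upright black handle 30 (x) x 16 (y), 60 high, centred 27 mm behind the origin. 0.14 kg. Origin: underside, middle of the shoulder bar's front face, where the blade begins; x along the blade to its tip, z up; mass centre about 20 mm ahead.
- gauge_tip (a point): middle of the blade's end, 90 mm ahead of the gauge's origin, at half the blade's thickness; axes as the gauge
- contactor: power contactor, cover off, fixed: base plate 130 x 100 x 12, body 80 (x) x 58, 95 high. A channel 34 wide runs through it along x, open at both ends, between two black side walls 12 thick; floor: fixed copper contact; ceiling: movable one. Flat front at x = -40 mm (base plate to -60). Origin: on the bench under the body's middle; x from front to back, z up. The blade enters from the front.
- gap_mouth (a point): mouth of the gap: middle of the front edge of the fixed contact's top face, 50 mm above the bench; axes as the contactor. The gap rises 10 mm from here (upper contact raised), is 34 mm wide and centred here; the upper contact covers it from 23 to 73 mm behind this point.
- plunger (a joint): how far the contactor's upper contact has been pressed down, m: 0 raised (gap 10 mm, as at the start), 0.010 fully down on the fixed contact, about 0.005 resting on the blade. It moves stiffly (about 3 N) and stays where it is left.
- cap_top (a point): middle of the top of the round black cap, 40 mm across, 12 thick, that carries the upper contact on a steel stem; 129 mm above the bench when raised, 48 mm behind the gap mouth; moves down with the plunger
- disc_top (a point): middle of the top of the turntable: a round grey disc 260 mm across that spins freely on its base, its top 30 mm above the bench. The gauge and the transformer lie on it.
- transformer: small loose transformer on the turntable, 40 x 36 x 36 mm, steel with a copper winding on top; origin at the middle of its underside
- flux: bystander: yellow bottle with a black cap, 54 mm across, 110 high; origin under its middle
- spool: bystander: steel-grey wire spool, 64 mm across, 48 high; origin under its middle
- screwdriver: bystander: black-handled screwdriver, 170 mm long, lying along x; origin under its middle
Not all that is in view belongs to the job. What is shaped like the gauge but purple is not meant.

How it is judged:
By the outcome, as a careful person would: the job done as asked, in the order asked, and still so for the second after the job is handed in, with the robot touching nothing.
It also fails if it takes over 54 s, if anything falls off the work surface, if the arm or the gripper's body presses on something with over 40 N, if the wrist force passes 120 N, or if a joint passes its speed limit or range.

## Robot

A 7-joint arm with a two-finger parallel gripper is mounted at the origin on the work surface. World frame = base frame: x ahead of the robot, y to its left, z up, the work surface at z = 0. Lengths are in m, angles in rad, forces in N, time in s.
With the tool pointing down it reaches from about 0.425 to 0.925 m from the base axis. Payload 6.8 kg.
Tool frame: the origin (TCP) lies between the finger pads; the fingertips stand r.tip_extent ahead of it and the grasp point (between the pads) lies 5 mm behind it (r.tip_extent is the distance from the TCP to the fingertips, in m); y points along the fingers, x is the direction in which the jaws open and shut, and the axes are right-handed (so a half turn about y gives the same grasp; the last joint's range is limited). The gripper opens to 85 mm and grips with 20 to 120 N. Pads are 22 mm wide; open, the fingers measure 114 mm over their backs; the gripper's body (76 mm by 85 mm) begins 54 mm behind the grasp point. The pads swing forward as they close: fully open they stand 13 mm farther back than shut.
Start: joints at [1.168, 0.477, 0.022, 1.555, -0.011, 1.109, -0.083], TCP at [0.196, -0.646, 0.245] pointing down, gripper open.
Joint ranges: [-2.96, 2.96], [-0.34, 2.1], [-1.41, 1.46], [0.24, 2.44], [-1.37, 4.51], [0.17, 1.92], [-2.96, 2.96]. Speed limits (rad/s): [2.39, 2.39, 3.14, 3.14, 3.14, 3.14, 3.14].

## Interface

Orientations are given as a rotation vector (axis times angle).
In Python, from bench import r gives the robot as it stands.
- The arm moves only by the tool send_rows, never from a script. Its argument "plan" is a list of rows, each a list of 5 numbers: the shift along the tool's x, y, z in cm, then the turn about the tool's y in degrees, then the opening, from 0 (shut) to 1 (fully open). In form: [[dx, dy, dz, spin, grip], ...]. A call has 1 to 12 rows; each row shifts and turns the commanded pose from where the row before left it, along the tool's axes as they then stand; what a row does not reach is not made up. A row lasts 1/8 s, in which the tool goes at most 62.5 mm and 10.7 degrees, less where a joint would pass 70% of its speed; a pose out of reach is approached as far as the arm can. A call is refused whole if a number of a shift passes 6.25 or a number of a turn 10.7, either way. A call with a gripper value outside its range is refused whole. The fingers move at their own pace and stop on an object; "force" is the grip in N (left out, the last holds). Time passes only in rows, so rows that do not move let the fingers close. It gives the time, the measured TCP pose, the force and the opening at its end, in the units of the state.
- r.get_obs(): the state, without advancing time (a new reading comes with each control period).
- r.grab_frame(name): name is "scene" or "top" or "wrist"; returns a dict with "image" (420x560x3 uint8, red, green, blue), "camera_matrix" (3x3 intrinsics, pixels), "cam_to_world" (4x4, takes a point from camera to world coordinates). Camera axes: x right, y down, z forward; pixel columns grow to the right and rows downward; lengths in m; the calibration is good to about 2 mm. A picture is of the moment at which its call begins. There is no depth.
- r.hand_in(): hands the job in, once; it reports no verdict.
Trained networks look in the newest picture that a camera, given by its name, has taken for a name from the list of things; names that differ only in an ending like _2 or _b are one class to them, and where a whole thing is asked for, a point or a joint stands for the part that bears it (a point fixed in the world has none). Each returns a list of dicts, best first, with "p" (0 to 1); they miss things now and then, are a little off and sometimes report something else, mostly with a low value. They report only what shows in the picture. A call takes as long as a camera call. They do not tell look-alikes from the thing itself.
- r.recognise(camera, target): "rect" ([left, top, right, bottom] in pixels, round what is visible of it).
The state is a dict: "clock": time; "joints": joint angles; "qvel": joint speeds; "tau": joint torques, N m; "tcp_pos": TCP position; "orientation": TCP orientation; "contact_force": force on the tool from outside, world axes, zero at the start; "moment": the same for the moment, N m; "grip_width": finger opening in m.
Only numpy, scipy, OpenCV 4.12 (cv2) and the standard library are available. Lean on these libraries where they do the work, as an engineer would, in place of code of your own. Each camera call takes 0.05 s, during which the arm holds its last target.

## Working session

There is one attempt and no reset: what is moved stays moved. The work goes in short steps, Python scripts to look and compute and a tool call to move; the robot and the scene stay as the last step left them, time stands still between calls to the robot, and variables do not carry over. Pictures are saved under pics/ and viewed, and the job is handed in when it is done.

Besides the shell and the picture viewer there is one more tool, called as name(argument=value, ...), one argument or row to a line, values as JSON. send_rows: Moves the arm, as the interface text tells. Its arguments: {"type":"object","properties":{"plan":{"type":"array","items":{"type":"array","items":{"type":"number"}}},"force":{"type":"number"}},"required":["plan"]}

```bash
ls; mkdir -p pics
python3 - <<'E'
from bench import r
import cv2, json
o=r.get_obs(); print(o); print(r.tip_extent)
for c in ["scene","top","wrist"]:
    f=r.grab_frame(c); cv2.imwrite(f"pics/{c}0.png",f["image"][:,:,::-1]); print(c,f["camera_matrix"].tolist(),f["cam_to_world"].round(4).tolist())
    for t in ["gauge","contactor","transformer","flux","spool","screwdriver","cap_top"]:
        try: print(c,t,[(round(d["p"],2),[round(v) for v in d["rect"]]) for d in r.recognise(c,t)])
        except Exception as e: print(t,e)
E
```

```text
pics
{'clock': 0.0, 'joints': array([ 1.16791384,  0.47777495,  0.02234316,  1.55646364, -0.01148679,
        1.109283  , -0.08309157]), 'qvel': array([-0.00031637, -0.00019259, -0.00172362, -0.00348829,  0.00073363,
        0.00127641, -0.00116125]), 'tau': array([-3.28936358e-05, -5.96455264e+01,  1.60788640e+00, -2.81197089e+01,
        1.25393926e-02,  9.43131658e-03,  8.30722584e-07]), 'tcp_pos': array([ 0.19592605, -0.64534712,  0.24433747]), 'orientation': array([-1.33338467,  0.99046018, -0.98792084]), 'contact_force': array([ 0.1438045 ,  0.24108005, -0.07791984]), 'moment': array([0.02310975, 0.01158735, 0.00845321]), 'grip_width': 0.08554296679919847}
0.014
scene [[395.4785861582929, 0.0, 283.51172241212157], [0.0, 395.4785861582929, 217.236192813195], [0.0, 0.0, 1.0]] [[0.3332, 0.702, -0.6294, 1.124], [0.9428, -0.251, 0.2192, -0.2845], [-0.0041, -0.6664, -0.7455, 0.8735], [0.0, 0.0, 0.0, 1.0]]
scene gauge [(0.93, [92, 317, 151, 360]), (0.87, [240, 242, 264, 299]), (0.85, [192, 194, 220, 226])]
scene contactor [(0.87, [368, 213, 418, 273])]
scene transformer [(0.9, [190, 2
[... 470 characters left out ...]
29, 210]), (0.96, [414, 161, 458, 182]), (0.84, [317, 277, 358, 320])]
top contactor [(0.74, [156, 156, 200, 205])]
top transformer [(0.58, [355, 196, 374, 210])]
top flux [(0.82, [239, 173, 258, 200])]
top spool [(0.63, [236, 137, 262, 166])]
top screwdriver [(0.57, [155, 152, 200, 208])]
top cap_top [(0.47, [158, 167, 175, 188])]
wrist [[319.90400884741854, 0.0, 282.3541496476436], [0.0, 319.90400884741854, 204.917041023792], [0.0, 0.0, 1.0]] [[0.2896, -0.91, -0.2967, 0.2717], [-0.9571, -0.2757, -0.0887, -0.6218], [-0.0011, 0.3096, -0.9509, 0.376], [0.0, 0.0, 0.0, 1.0]]
wrist gauge []
wrist contactor []
wrist transformer []
wrist flux []
wrist spool []
wrist screwdriver []
wrist cap_top []
```

View pics/scene0.png

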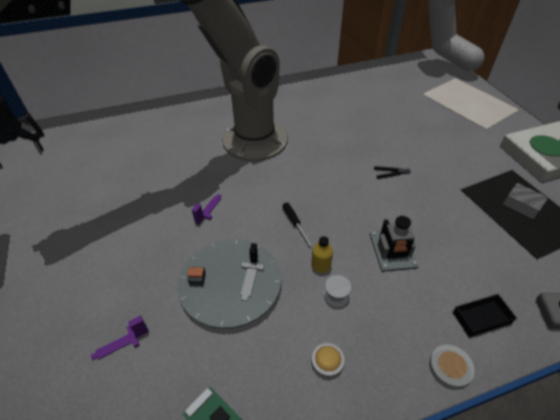

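View pics/top0.png

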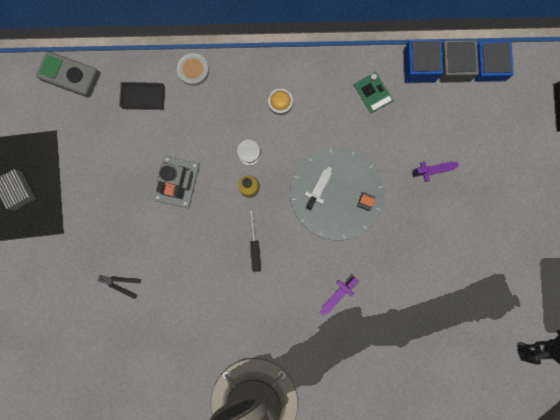

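Run:
```python
import cv2
a=cv2.imread('pics/scene0.png'); b=cv2.imread('pics/top0.png')
cv2.imwrite('pics/s_crop.png',cv2.resize(a[180:370,80:280],(800,760))[:600])
cv2.imwrite('pics/t_crop.png',cv2.resize(b[110:250,290:470],None,fx=4.4,fy=4.2,interpolation=cv2.INTER_CUBIC))
cv2.imwrite('pics/t_crop2.png',cv2.resize(b[110:230,140:300],None,fx=5,fy=5,interpolation=cv2.INTER_CUBIC))
from bench import r
from scipy.spatial.transform import Rotation as R
print(R.from_rotvec(r.get_obs()['orientation']).as_matrix().round(3))
```

```text
[[ 0.291  0.     0.957]
 [-0.957 -0.     0.291]
 [ 0.    -1.     0.   ]]
```

View pics/t_crop.png

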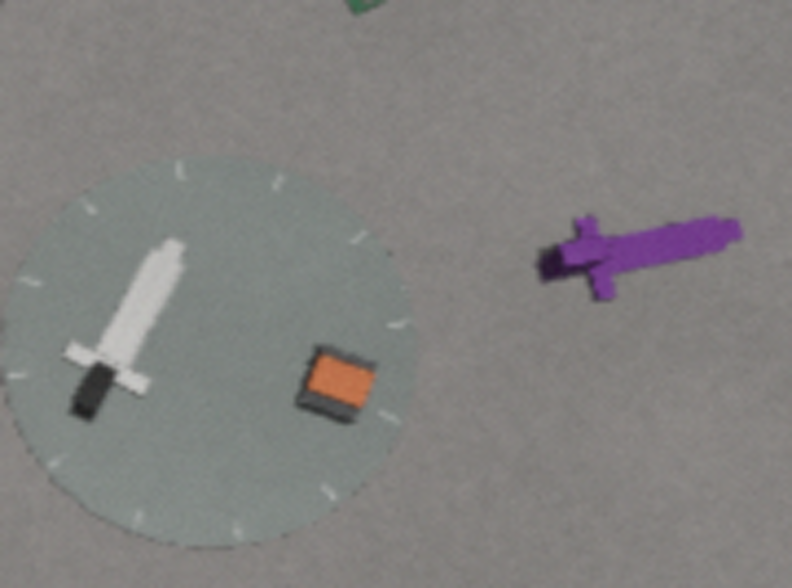

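View pics/t_crop2.png

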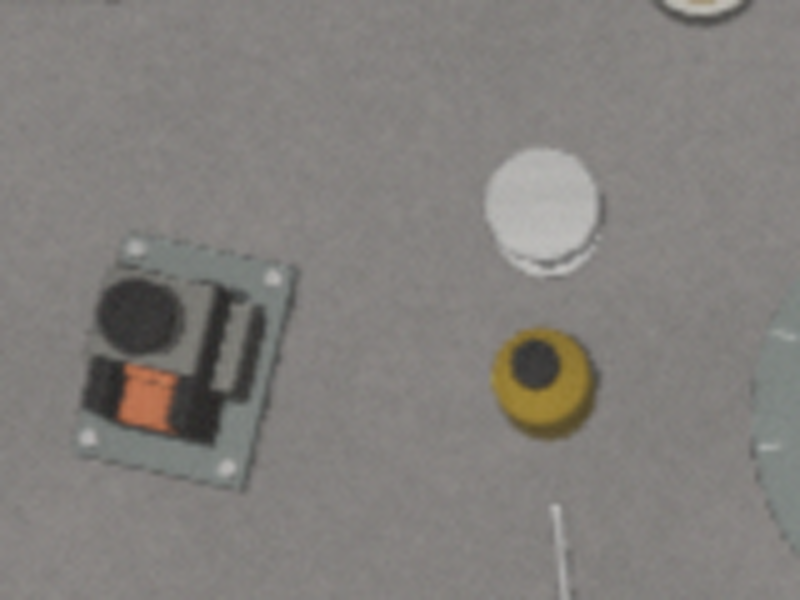

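```bash
cat > h.py <<'E'
import numpy as np, cv2
from scipy.spatial.transform import Rotation as R
def ray(f,uv,z):
    K=f["camera_matrix"];T=f["cam_to_world"]
    d=T[:3,:3]@np.linalg.solve(K,[uv[0],uv[1],1.]); s=(z-T[2,3])/d[2]
    return T[:3,3]+s*d
def proj(f,P):
    T=f["cam_to_world"];P=np.atleast_2d(P);c=(P-T[:3,3])@T[:3,:3]
    q=c@f["camera_matrix"].T; return q[:,:2]/q[:,2:]
def save(f,name,box=None,s=1):
    im=np.ascontiguousarray(f["image"][:,:,::-1])
    if box: im=im[box[1]:box[3],box[0]:box[2]]
    cv2.imwrite(f"pics/{name}.png",cv2.resize(im,None,fx=s,fy=s,interpolation=cv2.INTER_CUBIC))
E
python3 - <<'E'
from h import *; from bench import r
print([a for a in dir(r) if a[0]!='_'])
f=r.grab_frame("top")
c=lambda x,y:(290+x/4.4-.5+.5,110+y/4.2)
c2=lambda x,y:(140+x/5,110+y/5)
tip=ray(f,c(174,243),.035); org=ray(f,c(115,362),.035); h=ray(f,c(102,370),.09)
print("tip",tip,"org",org,"len",np.linalg.norm(tip-org),np.degrees(np.arctan2(*(tip-org)[[1,0]])))
print("disc",ray(f,c(210,350),.03), "tr", ray(f,c(340,380),.066))
P=[ray(f,c2(*p),.012)[:2] for p in [(122,232),(298,265),(245,490),(75,457)]]
print(P); P=np.array(P)
print([np.linalg.norm(P[i]-P[i-1]) for i in range(4)])
d=P[1]-P[2]+P[0]-P[3]; print("yaw",np.degrees(np.arctan2(d[1],d[0])),"centre",P.mean(0))
print("cap",ray(f,c2(138,317),.129)); print("bottle",ray(f,c2(536,364),.11)); print("spool",ray(f,c2(543,205),.048))
E
```

```text
['Unreachable', 'get_obs', 'grab_frame', 'hand_in', 'recognise', 'tip_extent']
tip [ 0.63052491 -0.21427209  0.035     ] org [ 0.55241887 -0.17578105  0.035     ] len 0.08707533847536755 -26.2343073327326
disc [ 0.56013748 -0.23547862  0.03      ] tr [ 0.53450466 -0.30932685  0.066     ]
[array([0.67570406, 0.2486969 ]), array([0.65505368, 0.14869801]), array([0.52772126, 0.17794379]), array([0.54774326, 0.27372803])]
[np.float64(0.13038605170560683), np.float64(0.10210884563553045), np.float64(0.13064784604355428), np.float64(0.09785448225991845)]
yaw -12.00271942762217 centre [0.60155557 0.21226668]
cap [0.60412077 0.21038475 0.129     ]
bottle [0.57968822 0.00719972 0.11      ]
spool [0.67854075 0.0074921  0.048     ]
```

send_rows(
  plan=[
    [-3.03,0,3.81,0,1],
    [-3.03,0,3.81,0,1],
    [-3.03,0,3.81,0,1],
    [-3.03,0,3.81,0,1],
    [-3.03,0,3.81,0,1],
    [-3.03,0,3.81,0,1],
    [-3.03,0,3.81,0,1],
    [-3.03,0,3.81,0,1],
    [-3.03,0,3.81,0,1],
    [-3.03,0,3.81,0,1],
    [-3.03,0,3.81,0,1],
    [-3.03,0,3.81,0,1],
  ],
)

```text
clock: 2.75
tcp_pos: [0.5288, -0.1639, 0.2455]
orientation: [-1.334, 0.989, -0.99]
contact_force: [-0.2, -0.9, -0.6]
grip_width: 0.0858
```

send_rows(
  plan=[
    [0,0,0,10.7,1],
    [0,0,0,10.7,1],
    [0,0,0,10.7,1],
    [0,0,0,10.7,1],
    [0,0,0,0,1],
    [0,0,0,0,1],
  ],
  force=60,
)

```text
clock: 3.5
tcp_pos: [0.528, -0.1651, 0.2453]
orientation: [-0.963, 1.531, -1.531]
contact_force: [0.2, -0.0, -0.4]
grip_width: 0.0855
```

Run:
```python
from h import *; from bench import r
f=r.grab_frame("wrist"); save(f,"w1",s=1.4)
o=r.get_obs(); print(o["clock"],o["joints"].round(2),o["tcp_pos"]); print(R.from_rotvec(o["orientation"]).as_matrix().round(3))
print(r.recognise("wrist","gauge")); print(f["cam_to_world"].round(4))
```

```text
3.55 [ 0.29  0.28 -0.13  1.84  0.04  1.02 -1.87] [ 0.52797487 -0.16516343  0.24533928]
[[-0.434  0.     0.901]
 [-0.901  0.    -0.434]
 [-0.    -1.     0.   ]]
[{'rect': [382.1, 268.1, 452.9, 348.2], 'p': 0.64}, {'rect': [255.1, 61.0, 305.2, 206.5], 'p': 0.62}]
[[-0.4345 -0.8563 -0.2791  0.5991]
 [-0.9007  0.4127  0.1358 -0.1986]
 [-0.0011  0.3104 -0.9506  0.376 ]
 [ 0.      0.      0.      1.    ]]
```

View pics/w1.png

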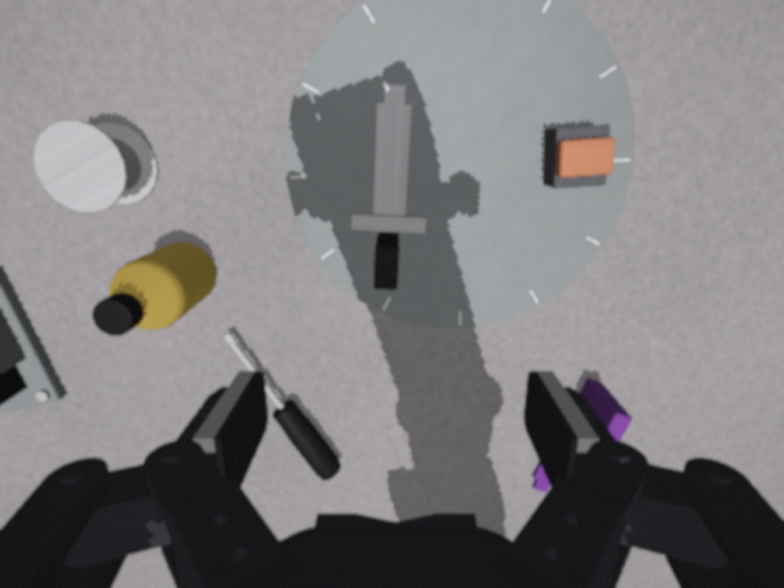

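Run:
```python
from h import *; from bench import r
f=r.grab_frame("wrist"); o=r.get_obs()
Rm=R.from_rotvec(o["orientation"]).as_matrix()
tip=ray(f,(396/1.4,87/1.4),.035); org=ray(f,(390.5/1.4,215/1.4),.035); 
barL=ray(f,(351/1.4,223/1.4),.042); barR=ray(f,(426/1.4,226/1.4),.042)
print(tip,org,np.linalg.norm(tip-org),np.degrees(np.arctan2(*(tip-org)[[1,0]])))
d=barL-barR; print("barlen",np.linalg.norm(d), np.degrees(np.arctan2(d[1],d[0]))-90)
for a in [-24,-25,-26,-27,-28]:
    u=np.array([np.cos(np.radians(a)),np.sin(np.radians(a)),0]);v=np.array([-u[1],u[0],0])
    # model points
    m=[(90,0,2.5),(78,12,5),(78,-12,5),(0,12,5),(0,-12,5),(0,28,12),(0,-28,12),(-12,28,12),(-12,-28,12),(-12,8,60),(-12,-8,60),(-42,8,60),(-42,-8,60)]
    P=[np.array([org[0],org[1],.03])+(x*u+y*v+np.array([0,0,z]))/1000 for x,y,z in m]
    print(a,(proj(f,P)*1.4).round(0).tolist())
save(f,"w1c",(220,50,340,220),3.5)
```

```text
[ 0.6310297  -0.21442466  0.035     ] [ 0.55233786 -0.1717191   0.035     ] 0.08953307653731243 -28.488404815449663
barlen 0.05631108285811951 -28.129729606798286
-24 [[386.0, 87.0], [370.0, 105.0], [404.0, 104.0], [375.0, 216.0], [406.0, 214.0], [353.0, 218.0], [428.0, 215.0], [354.0, 234.0], [428.0, 231.0], [378.0, 247.0], [402.0, 246.0], [380.0, 291.0], [404.0, 290.0]]
-25 [[388.0, 87.0], [372.0, 105.0], [405.0, 104.0], [375.0, 215.0], [406.0, 215.0], [353.0, 217.0], [428.0, 216.0], [354.0, 233.0], [428.0, 232.0], [378.0, 247.0], [402.0, 247.0], [379.0, 290.0], [403.0, 290.0]]
-26 [[390.0, 87.0], [373.0, 105.0], [407.0, 105.0], [375.0, 215.0], [406.0, 215.0], [353.0, 216.0], [428.0, 217.0], [353.0, 232.0], [428.0, 232.0], [377.0, 247.0], [402.0, 247.0], [378.0, 290.0], [401.0, 290.0]]
-27 [[393.0, 87.0], [375.0, 104.0], [409.0, 105.0], [375.0, 215.0], [406.0, 215.0], [353.0, 216.0], [428.0, 217.0], [353.0, 232.0], [427.0, 233.0], [377.0, 246.0], [401.0, 247.0], [377.0, 290.0], [400.0, 291.0]]
-28 [[395.0, 87.0], [377.0, 104.0], [411.0, 105.0], [375.0, 214.0], [406.0, 216.0], [353.0, 215.0], [428.0, 218.0], [353.0, 231.0], [427.0, 234.0], [377.0, 246.0], [401.0, 247.0], [376.0, 290.0], [399.0, 291.0]]
```

View pics/w1c.png

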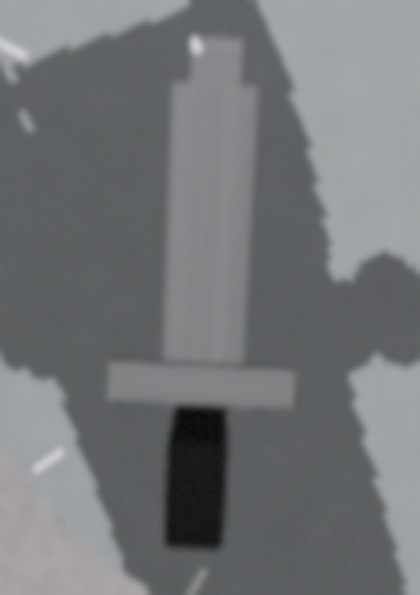

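send_rows(
  plan=[
    [0,0,0,2.6,1],
    [-0.69,0,-0.25,0,1],
    [0,3.4,0,0,1],
    [0,3.4,0,0,1],
    [0,3.4,0,0,1],
    [0,3.3,0,0,1],
    [0,0,0,0,1],
    [0,0,0,0,1],
  ],
)

```text
clock: 4.65
tcp_pos: [0.5299, -0.1578, 0.1114]
orientation: [-0.931, 1.564, -1.565]
contact_force: [-0.6, -0.1, 0.7]
grip_width: 0.0855
```

Run:
```python
from h import *; from bench import r
f=r.grab_frame("wrist"); save(f,"w2",s=1.4)
o=r.get_obs(); print(o["clock"],o["tcp_pos"]); Rm=R.from_rotvec(o["orientation"]).as_matrix();print(Rm.round(3))
# project point under TCP at handle top
for z in [.09,.035]: print((proj(f,[o["tcp_pos"][0],o["tcp_pos"][1],z])*1.4).round(1))
```

```text
4.7 [ 0.53021697 -0.15789658  0.11180717]
[[-0.477  0.002  0.879]
 [-0.879 -0.    -0.477]
 [-0.001 -1.     0.002]]
[[397.4 359. ]]
[[397.1 307.5]]
```

View pics/w2.png

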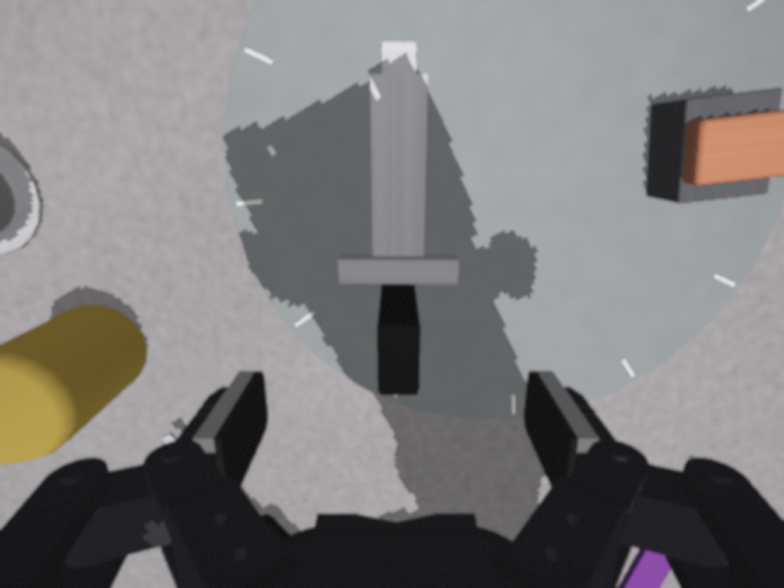

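send_rows(
  plan=[
    [0,2.5,0,0,1],
    [0,2.4,0,0,1],
    [0,0,0,0,1],
    [0,0,0,0,0.5],
    [0,0,0,0,0.25],
    [0,0,0,0,0],
    [0,0,0,0,0],
    [0,0,0,0,0],
    [0,0,0,0,0],
  ],
  force=70,
)

```text
clock: 5.82
tcp_pos: [0.5295, -0.158, 0.0619]
orientation: [-0.93, 1.565, -1.566]
contact_force: [-1.2, 0.2, 7.0]
grip_width: 0.0149
```

Run:
```python
from h import *; from bench import r
f=r.grab_frame("wrist"); save(f,"w3",s=1.4)
o=r.get_obs(); print(o["clock"],o["tcp_pos"],o["grip_width"],o["contact_force"]); Rm=R.from_rotvec(o["orientation"]).as_matrix();print(Rm.round(3))
```

```text
5.875 [ 0.52945567 -0.1580034   0.06187506] 0.015175069797731882 [-2.02721048  0.66196907  5.99796564]
[[-0.478  0.001  0.879]
 [-0.879 -0.    -0.478]
 [-0.    -1.     0.001]]
```

View pics/w3.png

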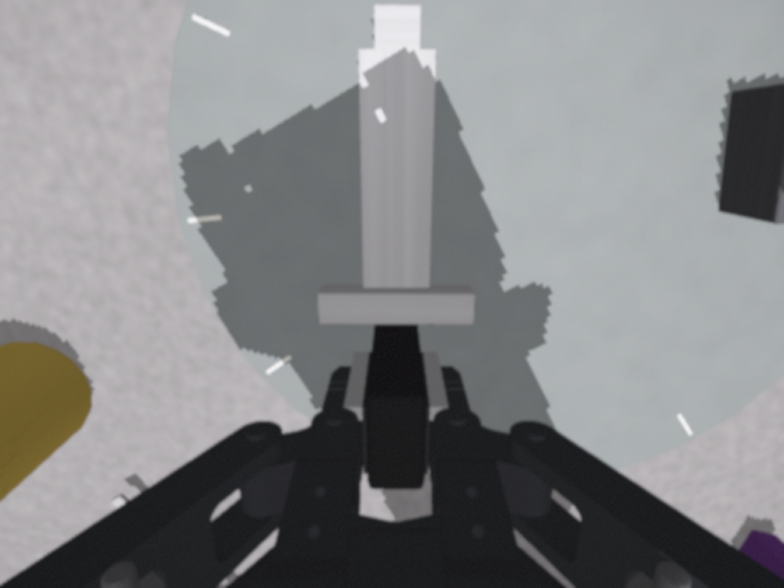

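send_rows(
  plan=[
    [0,-1,0,0,0],
    [0,-2,0,0,0],
    [0,-3,0,0,0],
    [0,-3,0,0,0],
    [0,-3,0,0,0],
    [0,-2.8,0,0,0],
    [0,-1,0,0,0],
    [0,0,0,0,0],
  ],
  force=80,
)

```text
clock: 6.88
tcp_pos: [0.529, -0.1579, 0.2194]
orientation: [-0.931, 1.565, -1.566]
contact_force: [-0.3, -0.9, -1.7]
grip_width: 0.0151
```

Run:
```python
from h import *; from bench import r
f=r.grab_frame("wrist"); save(f,"w4",s=1.4)
o=r.get_obs(); print(o["clock"],o["tcp_pos"],o["grip_width"],o["contact_force"]); Rm=R.from_rotvec(o["orientation"]).as_matrix();print(Rm.round(3))
```

```text
6.925 [ 0.52851268 -0.1577835   0.21854715] 0.01540320104192498 [ 0.28940384 -0.34263957 -1.67531324]
[[-0.477 -0.001  0.879]
 [-0.879  0.    -0.477]
 [ 0.    -1.    -0.001]]
```

View pics/w4.png

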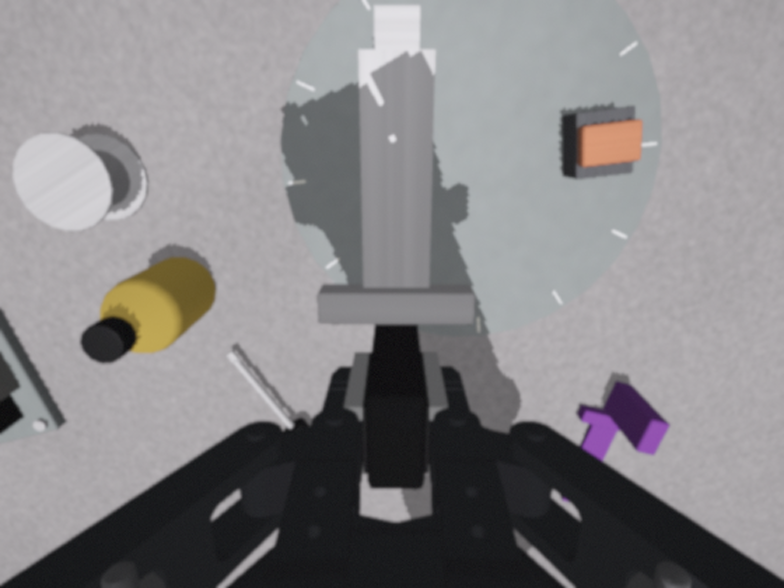

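send_rows(
  plan=[
    [0,0,0,-8.25,0],
    [0,0,0,-8.25,0],
    [-2,0,-0.75,0,0],
    [-3.7,0,-1.4,0,0],
    [-4,0,-1.5,0,0],
    [-4,0,-1.5,0,0],
    [-4,0,-1.5,0,0],
    [-4,0,-1.5,0,0],
    [-4,0,-1.5,0,0],
    [-3,0,-1.1,0,0],
    [-1,0,-0.4,0,0],
    [0,0,0,0,0],
  ],
)

```text
clock: 8.43
tcp_pos: [0.4814, 0.1555, 0.2185]
orientation: [-1.105, 1.362, -1.361]
contact_force: [0.3, -0.8, -1.9]
grip_width: 0.0149
```

Run:
```python
from h import *; from bench import r
f=r.grab_frame("wrist"); save(f,"w5",s=1.4)
np.save('w5.npy',f,allow_pickle=True)
o=r.get_obs(); print(o["clock"],o["joints"].round(2),o["tcp_pos"],o["grip_width"],o["contact_force"]); Rm=R.from_rotvec(o["orientation"]).as_matrix();print(Rm.round(3))
for t in ["contactor","cap_top"]: print(r.recognise("wrist",t))
```

```text
8.475 [-0.13  0.25 -0.35  1.96  0.11  0.95 -2.32] [0.48174231 0.1545073  0.21857287] 0.015377712452378919 [ 0.49321161 -0.93410491 -2.19520003]
[[-0.209 -0.001  0.978]
 [-0.978 -0.001 -0.209]
 [ 0.001 -1.    -0.001]]
[{'rect': [116.6, 2.4, 253.8, 138.6], 'p': 0.71}]
[{'rect': [117.8, 13.4, 194.8, 92.6], 'p': 0.74}]
```

View pics/w5.png

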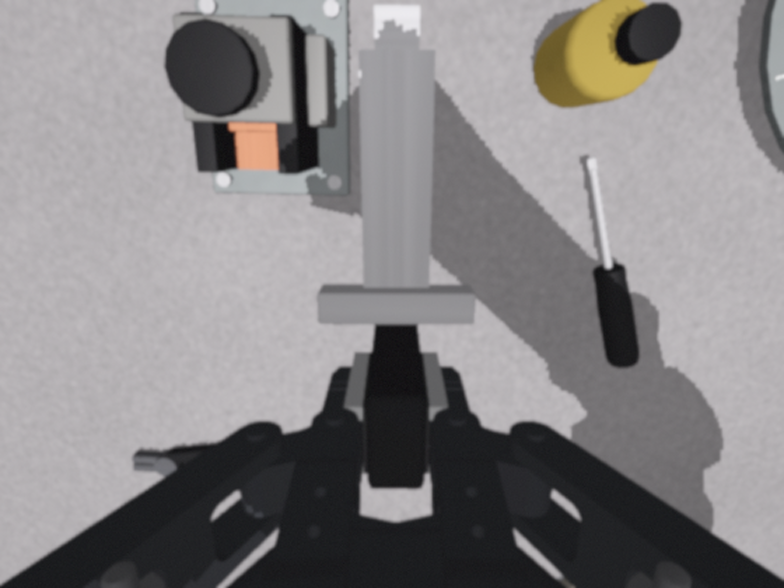

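Run:
```python
from h import *
f=np.load('w5.npy',allow_pickle=True).item()
save(f,"w5c",(110,0,260,145),4)
```

```text
(no output)
```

View pics/w5c.png

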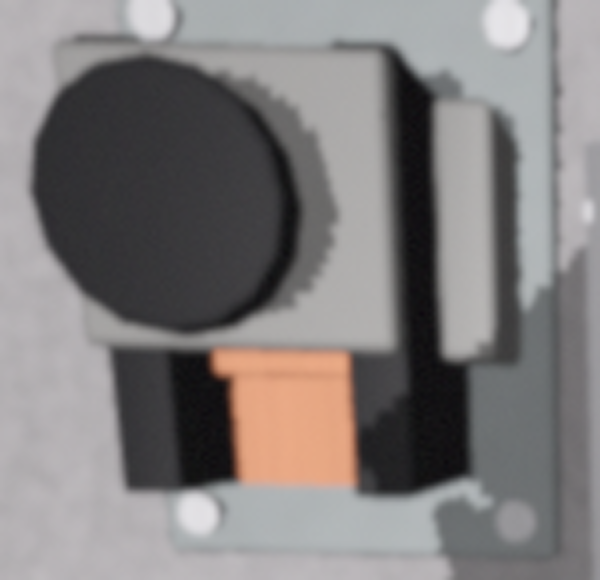

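Run:
```python
from h import *
f=np.load('w5.npy',allow_pickle=True).item()
p=lambda x,y,z:ray(f,(110+x/4-.4,y/4-.4),z)
print(f["cam_to_world"][:3,3])
a=p(172,552,.012);b=p(556,552,.012); d=a-b
print("front corners",a,b,np.linalg.norm(d),"yaw",np.degrees(np.arctan2(d[1],d[0]))-90)
e=p(556,552,.012)-p(556,100,.012);print("side yaw",np.degrees(np.arctan2(-e[1],-e[0])), np.degrees(np.arctan2(*(p(556,300,.012)-b)[[1,0]])))
yaw=np.radians(-12); u=np.array([np.cos(yaw),np.sin(yaw),0]);v=np.array([-u[1],u[0],0])
mp=(a+b)/2; print("origin from plate",mp+.06*u)
cap=p(160,192,.129); print("origin from cap",cap-.008*u, "caps", np.linalg.norm(p(33,190,.129)-p(285,200,.129)))
e=p(241,482,.05); print("origin from contact left edge",e+.04*u-.017*v)
print("screws",[p(*q,.014) for q in [(199,514),(515,520),(506,24),(152,18)]])
```

```text
[0.55881592 0.14003992 0.34895249]
front corners [0.55064128 0.27941086 0.012     ] [0.52990932 0.18204042 0.012     ] 0.09955309167674993 yaw -12.019833494775057
side yaw -13.903773504268278 -13.903773504268289
origin from plate [0.59896416 0.21825094 0.012     ]
origin from cap [0.5985915  0.21618572 0.129     ] caps 0.03912917186564114
origin from contact left edge [0.59874056 0.21830714 0.05      ]
screws [array([0.55834651, 0.26866838, 0.014     ]), array([0.54008902, 0.19010968, 0.014     ]), array([0.64794297, 0.16439141, 0.014     ]), array([0.66595118, 0.24319346, 0.014     ])]
```

Run:
```python
from h import *
f=np.load('w5.npy',allow_pickle=True).item()
save(f,"w5d",(220,0,345,240),2.5)
t=np.array([0.48174231,0.1545073]); uz=np.array([.978,-.209]); ux=np.array([-.209,-.978])
for n,px,z in [("tip",(397,5),.1917),("shoulderL",(360,50),.1917),("shoulderR",(435,50),.1917),("barL",(318,290),.1987),("barR",(475,290),.1987),("base",(396.5,288),.1917)]:
    q=ray(f,(px[0]/1.4,px[1]/1.4),z)[:2]-t; print(n,(q@ux*1e3).round(1),(q@uz*1e3).round(1))
```

```text
tip -1.5 117.7
shoulderL -13.1 105.3
shoulderR 10.5 105.4
barL -29.3 28.0
barR 26.3 28.0
base -1.5 26.4
```

View pics/w5d.png

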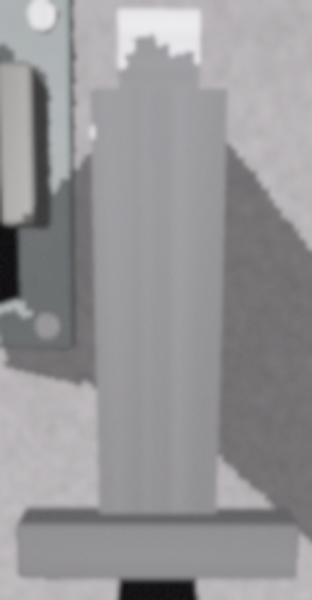

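Run:
```python
import cv2,numpy as np
A=[cv2.imread(f'pics/w{i}.png') for i in (3,5)]
row=[]
for a in A: row.append(cv2.resize(a[0:75,345:450],None,fx=3.7,fy=3.7,interpolation=cv2.INTER_NEAREST))
cv2.imwrite('pics/cmp.png',np.hstack(row))
for a in A:
    g=cv2.cvtColor(a,cv2.COLOR_BGR2GRAY).astype(int)
    print("tip col397 rows",g[0:14,397].tolist()," bar col340 rows",g[280:296,340].tolist(), g[316:330,340].tolist())
    print("r60 L",g[60,352:368].tolist(),"R",g[60,428:442].tolist())
    print("bar L",g[310,310:326].tolist(),"R",g[310,466:482].tolist())
```

```text
tip col397 rows [178, 179, 181, 188, 200, 214, 224, 229, 232, 233, 233, 235, 235, 235]  bar col340 rows [109, 108, 107, 107, 103, 101, 101, 100, 100, 101, 103, 105, 112, 123, 132, 140] [145, 145, 144, 144, 144, 141, 137, 128, 119, 114, 110, 109, 109, 109]
r60 L [178, 178, 178, 176, 175, 178, 192, 210, 223, 230, 234, 234, 234, 235, 236, 236] R [230, 230, 230, 229, 229, 227, 221, 208, 193, 183, 180, 179, 180, 180]
bar L [110, 109, 108, 109, 110, 110, 113, 121, 128, 137, 143, 147, 147, 147, 147, 147] R [147, 147, 147, 147, 147, 147, 143, 136, 123, 112, 108, 108, 109, 109, 108, 108]
tip col397 rows [183, 183, 186, 193, 204, 216, 226, 230, 233, 233, 234, 235, 235, 235]  bar col340 rows [187, 183, 175, 162, 143, 121, 106, 101, 100, 102, 102, 105, 113, 125, 133, 140] [146, 145, 144, 144, 144, 143, 142, 147, 158, 169, 176, 181, 183, 182]
r60 L [182, 185, 185, 185, 184, 180, 173, 164, 159, 157, 157, 158, 158, 158, 159, 160] R [154, 153, 153, 153, 154, 157, 163, 172, 180, 183, 184, 185, 185, 186]
bar L [188, 189, 189, 188, 186, 184, 178, 167, 155, 148, 145, 147, 148, 148, 147, 148] R [148, 148, 148, 148, 148, 147, 148, 150, 159, 171, 180, 185, 186, 185, 184, 184]
```

View pics/cmp.png

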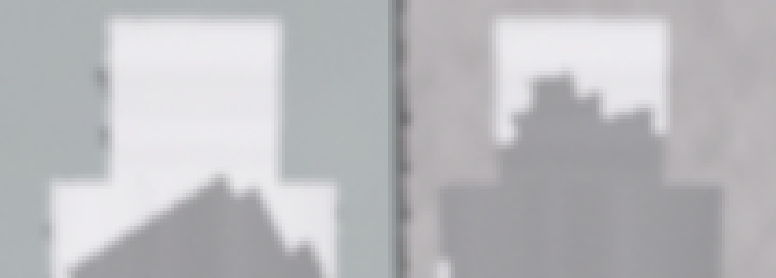

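send_rows(
  plan=[
    [0,0,0,1.1,0],
    [-2.2,0,-2.1,0,0],
    [-2.2,0,-2.1,0,0],
    [-2.2,0,-2.1,0,0],
    [-2.08,0,-1.92,0,0],
    [0,0,0,0,0],
    [0,2,0,0,0],
    [0,3,0,0,0],
    [0,3,0,0,0],
    [0,2,0,0,0],
    [0,0,0,0,0],
    [0,0,0,0,0],
  ],
)

```text
clock: 10.07
tcp_pos: [0.4223, 0.2587, 0.1201]
orientation: [-1.09, 1.376, -1.377]
contact_force: [-0.6, 1.0, -1.0]
grip_width: 0.0154
```

Run:
```python
from h import *; from bench import r
f=r.grab_frame("wrist"); save(f,"w6",s=1.4)
np.save('w6.npy',f,allow_pickle=True)
o=r.get_obs(); print(o["clock"],o["joints"].round(2),o["tcp_pos"],o["grip_width"],o["contact_force"]); Rm=R.from_rotvec(o["orientation"]).as_matrix();print(Rm.round(3))
g=r.grab_frame("scene"); save(g,"s6",(330,180,450,290),5)
```

```text
10.125 [-0.35  0.38 -0.39  2.07  0.21  0.73 -2.68] [0.42236303 0.25898337 0.12028314] 0.01477902144959563 [ 0.67115317  0.42876615 -0.87254907]
[[-0.228  0.002  0.974]
 [-0.974  0.001 -0.228]
 [-0.001 -1.     0.001]]
```

View pics/w6.png

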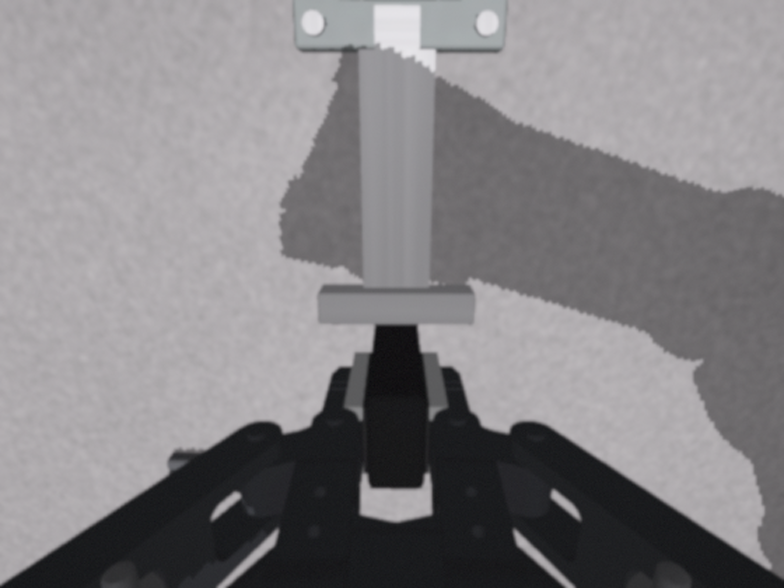

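View pics/s6.png

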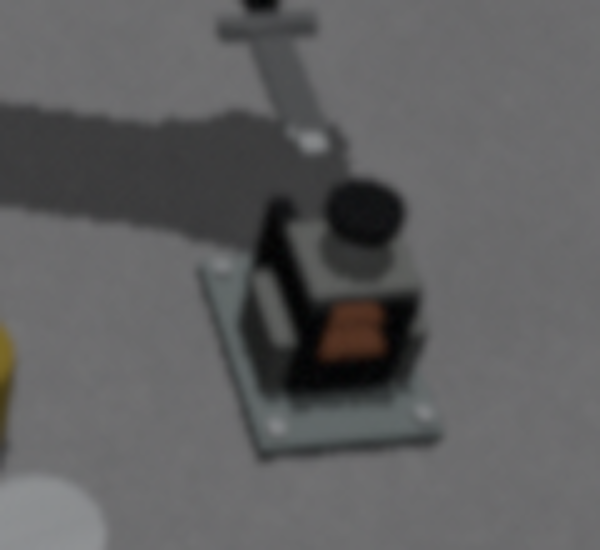

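Run:
```python
from h import *
f=np.load('w6.npy',allow_pickle=True).item()
save(f,"w6c",(200,0,370,50),4.5)
t=np.array([0.42236303,0.25898337]); uz=np.array([.9736,-.228]); ux=np.array([-.228,-.9736]); b=.1203-.0319
for n,px,z in [("tip",(397,5),b+.005),("shL",(360,50),b+.005),("shR",(435,50),b+.005),("base",(396.5,288),b+.005),("plL",(295,48),.012),("plR",(505.5,48),.012),("scL",(313,22),.014),("scR",(487,22),.014)]:
    q=ray(f,(px[0]/1.4,px[1]/1.4),z)[:2]-t; print(n,(q@ux*1e3).round(1),(q@uz*1e3).round(1))
```

```text
tip -0.2 118.3
shL -11.9 106.0
shR 11.8 105.9
base -0.4 27.0
plL -48.8 121.0
plR 51.8 120.9
scL -39.2 131.5
scR 41.9 131.4
```

View pics/w6c.png

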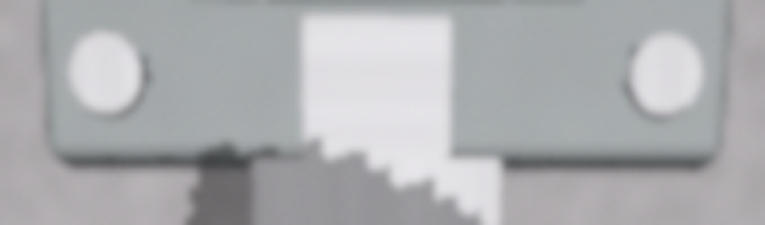

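send_rows(
  plan=[
    [0.17,1.2,0,0,0],
    [0,1.2,0,0,0],
    [0,1.2,0,0,0],
    [0,0,0,0,0],
    [0,0,0,0,0],
    [0,0,0,0,0],
  ],
)

```text
clock: 10.92
tcp_pos: [0.4213, 0.2576, 0.0836]
orientation: [-1.091, 1.375, -1.376]
contact_force: [0.0, -0.3, -1.7]
grip_width: 0.0151
```

Run:
```python
from h import *; from bench import r
f=r.grab_frame("wrist"); save(f,"w7",(160,0,400,60),3.3)
o=r.get_obs(); print(o["clock"],o["tcp_pos"],o["grip_width"],o["contact_force"]); Rm=R.from_rotvec(o["orientation"]).as_matrix();print(Rm.round(4))
g=r.grab_frame("scene"); save(g,"s7",(330,180,450,290),5)
```

```text
10.975 [0.42133381 0.25752956 0.08366896] 0.015171836709139545 [-0.32720866  1.21430974 -0.99634806]
[[-2.268e-01  7.000e-04  9.739e-01]
 [-9.739e-01  4.000e-04 -2.268e-01]
 [-6.000e-04 -1.000e+00  6.000e-04]]
```

View pics/w7.png

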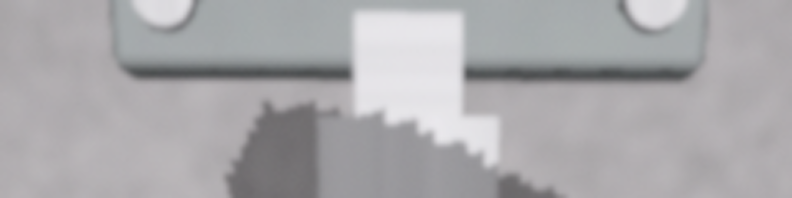

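View pics/s7.png

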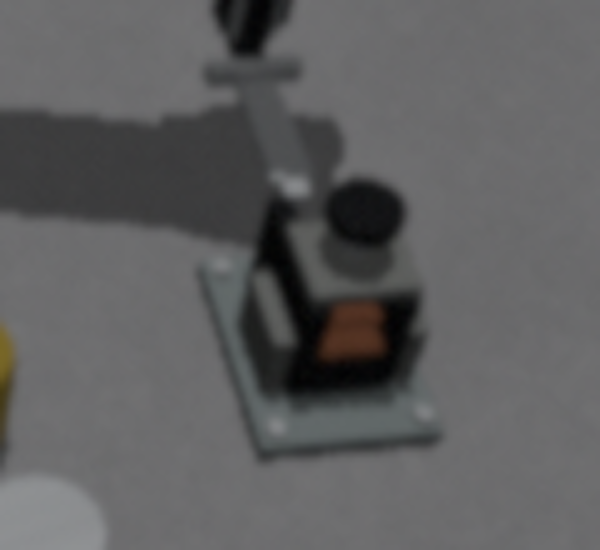

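send_rows(
  plan=[
    [0,-0.06,0.6,0,0],
    [0,0,0.8,0,0],
    [0,0,0.8,0,0],
    [0,0,0.8,0,0],
    [0,0,0.5,0,0],
    [0,0,0.5,0,0],
    [0,0,0,0,0],
  ],
)

```text
clock: 11.9
tcp_pos: [0.4603, 0.2482, 0.0839]
orientation: [-1.092, 1.376, -1.376]
contact_force: [0.3, 1.1, -1.0]
grip_width: 0.0149
```

Run:
```python
from h import *; from bench import r
f=r.grab_frame("wrist"); save(f,"w8",(160,0,400,160),3.3)
o=r.get_obs(); print(o["clock"],o["tcp_pos"],o["grip_width"],o["contact_force"]); Rm=R.from_rotvec(o["orientation"]).as_matrix();print(Rm.round(4))
```

```text
11.95 [0.45999114 0.24823563 0.08383783] 0.015325793239787437 [ 0.16754884  0.75219133 -1.59396198]
[[-2.269e-01 -2.000e-04  9.739e-01]
 [-9.739e-01 -0.000e+00 -2.269e-01]
 [ 1.000e-04 -1.000e+00 -2.000e-04]]
```

View pics/w8.png

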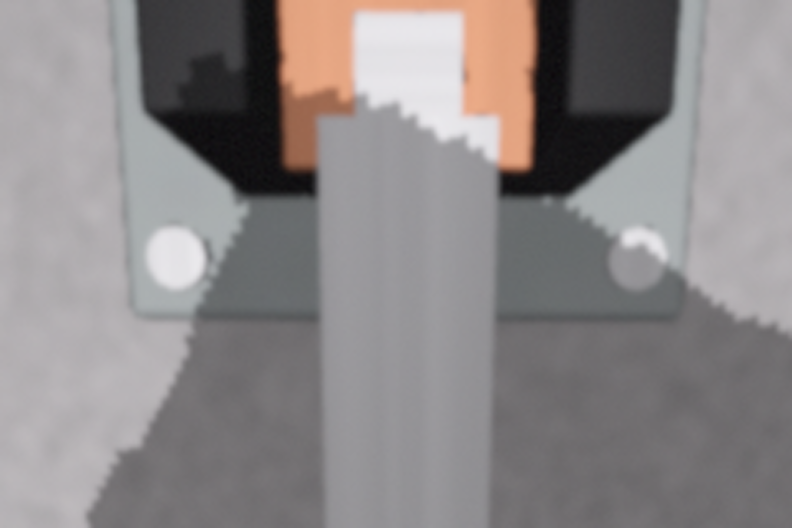

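send_rows(
  plan=[
    [0,0,0.5,0,0],
    [0,0,0.5,0,0],
    [0,0,0.5,0,0],
    [0,0,0.5,0,0],
    [0,0,0,0,0],
  ],
)

```text
clock: 12.58
tcp_pos: [0.48, 0.2435, 0.0839]
orientation: [-1.092, 1.376, -1.376]
contact_force: [-1.5, 0.7, -2.3]
grip_width: 0.0153
```

send_rows(
  plan=[
    [0,0,0.6,0,0],
    [0,0,0.7,0,0],
    [0,0,0.7,0,0],
    [0,0,0.7,0,0],
    [0,0,0.7,0,0],
    [0,0,0.6,0,0],
    [0,0,0.4,0,0],
    [0,0,0,0,0],
    [0,0,0,0,0],
  ],
)

```text
clock: 13.7
tcp_pos: [0.5221, 0.2339, 0.0839]
orientation: [-1.092, 1.376, -1.375]
contact_force: [0.2, -0.6, -0.8]
grip_width: 0.0154
```

Run:
```python
from h import *; from bench import r
f=r.grab_frame("wrist"); save(f,"w9",(120,0,440,240),2.4); np.save('w9.npy',f,allow_pickle=True)
o=r.get_obs(); print(o["clock"],o["tcp_pos"],o["grip_width"],o["contact_force"]); Rm=R.from_rotvec(o["orientation"]).as_matrix();print(Rm.round(4))
```

```text
13.75 [0.52203323 0.23383361 0.08386517] 0.015203205897095026 [-0.44861244  0.43116599 -2.20636276]
[[-2.265e-01 -3.000e-04  9.740e-01]
 [-9.740e-01 -1.000e-04 -2.265e-01]
 [ 1.000e-04 -1.000e+00 -2.000e-04]]
```

View pics/w9.png

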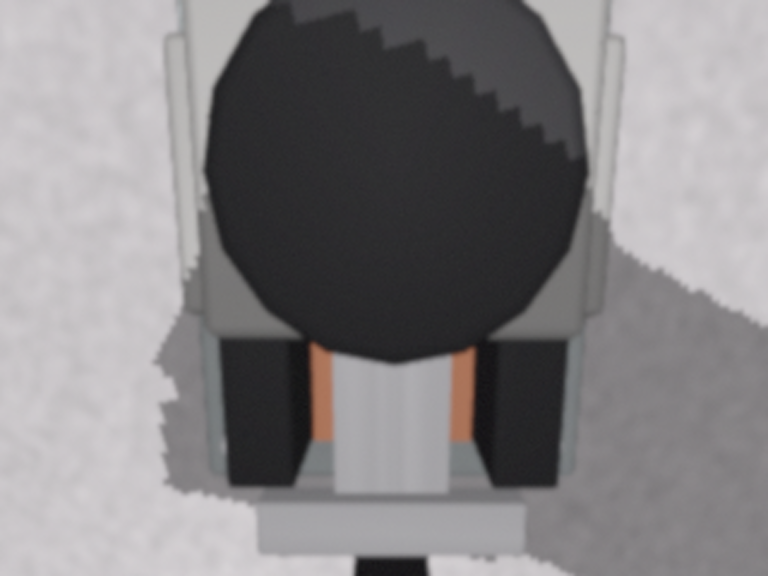

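send_rows(
  plan=[
    [0,0,0.4,0,0],
    [0,0,0.4,0,0],
    [0,0,0.1,0,0],
    [0,0,0,0,0],
  ],
)

```text
clock: 14.25
tcp_pos: [0.5312, 0.2317, 0.0839]
orientation: [-1.092, 1.376, -1.376]
contact_force: [0.3, -0.7, -1.8]
grip_width: 0.0153
```

send_rows(
  plan=[
    [0,0,0.1,0,0],
    [0,0,0,0,0],
  ],
)

```text
clock: 14.5
tcp_pos: [0.5316, 0.2316, 0.0838]
orientation: [-1.093, 1.376, -1.375]
contact_force: [-2.4, 0.8, -0.8]
grip_width: 0.0152
```

send_rows(
  plan=[
    [0,0,0.1,0,0],
    [0,0,0,0,0],
  ],
)

```text
clock: 14.75
tcp_pos: [0.5317, 0.2316, 0.0836]
orientation: [-1.095, 1.377, -1.375]
contact_force: [-5.5, 1.4, 0.8]
grip_width: 0.0148
```

send_rows(
  plan=[
    [0,0.08,0,0,0],
    [0,0.04,0,0,0],
    [0,0,0,0,0],
  ],
)

```text
clock: 15.12
tcp_pos: [0.5316, 0.2316, 0.0824]
orientation: [-1.095, 1.377, -1.375]
contact_force: [-5.0, 1.4, -0.5]
grip_width: 0.0148
```

send_rows(
  plan=[
    [0,0.05,0,0,0],
    [0,0,0,0,0],
  ],
)

```text
clock: 15.38
tcp_pos: [0.5316, 0.2318, 0.0821]
orientation: [-1.095, 1.377, -1.374]
contact_force: [-7.0, 1.0, 3.6]
grip_width: 0.0151
```

Run:
```python
from h import *; from bench import r
f=r.grab_frame("wrist"); save(f,"w10",(120,0,440,240),2.4); np.save('w9.npy',f,allow_pickle=True)
o=r.get_obs(); print(o["clock"],o["tcp_pos"],o["grip_width"],o["contact_force"]); Rm=R.from_rotvec(o["orientation"]).as_matrix();print(Rm.round(4))
```

```text
15.425 [0.53154579 0.23173789 0.08208467] 0.015175257202303888 [-5.744408    1.80632191  2.41323725]
[[-2.260e-01 -2.300e-03  9.741e-01]
 [-9.741e-01 -2.000e-04 -2.261e-01]
 [ 7.000e-04 -1.000e+00 -2.200e-03]]
```

View pics/w10.png

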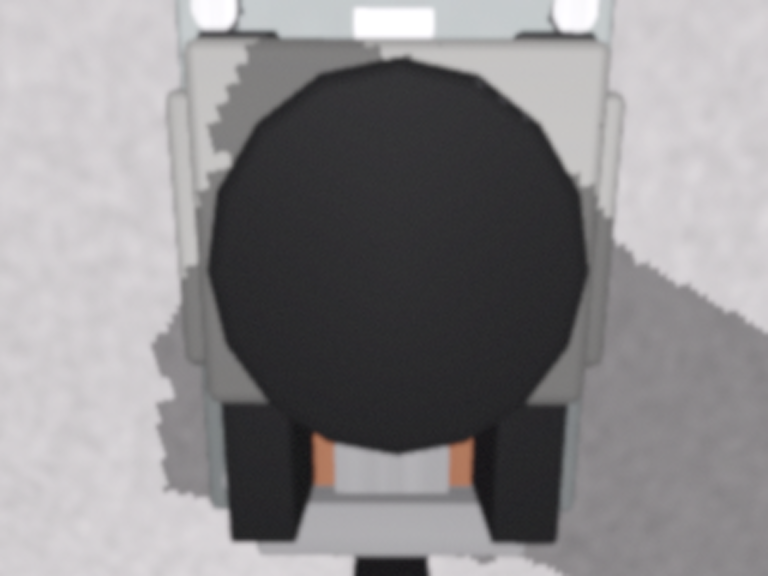

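send_rows(
  plan=[
    [0,0,0,0,0.15],
    [0,0,0,0,0.3],
    [0,0,0,0,0.5],
    [0,0,0,0,0.5],
    [0,0,0,0,0.5],
    [0,0,0,0,0.5],
  ],
)

```text
clock: 16.18
tcp_pos: [0.5332, 0.2312, 0.0822]
orientation: [-1.092, 1.376, -1.376]
contact_force: [0.6, -0.0, 0.2]
grip_width: 0.0425
```

send_rows(
  plan=[
    [0,-1,0,0,0.5],
    [0,-2,0,0,0.5],
    [0,-3,0,0,0.5],
    [0,-3,0,0,0.5],
    [0,-1.5,0,0,0.5],
    [0,0,0,0,0],
    [0,0,0,0,0],
    [0,0,0,0,0],
    [0,0,0,0,0],
  ],
)

```text
clock: 17.3
tcp_pos: [0.5327, 0.2311, 0.1864]
orientation: [-1.094, 1.376, -1.376]
contact_force: [0.4, -0.8, -0.6]
grip_width: 0.0002
```

Run:
```python
from h import *; from bench import r
f=r.grab_frame("wrist"); save(f,"w11",s=1.4); np.save('w11.npy',f,allow_pickle=True)
o=r.get_obs(); print(o["clock"],o["tcp_pos"],o["grip_width"],o["contact_force"]); Rm=R.from_rotvec(o["orientation"]).as_matrix();print(Rm.round(4))
```

```text
17.35 [0.5327789  0.23115271 0.1865135 ] -8.260504720067939e-06 [ 0.95061939  0.3546544  -0.59415772]
[[-2.267e-01 -1.100e-03  9.740e-01]
 [-9.740e-01 -4.000e-04 -2.267e-01]
 [ 7.000e-04 -1.000e+00 -1.000e-03]]
```

View pics/w11.png

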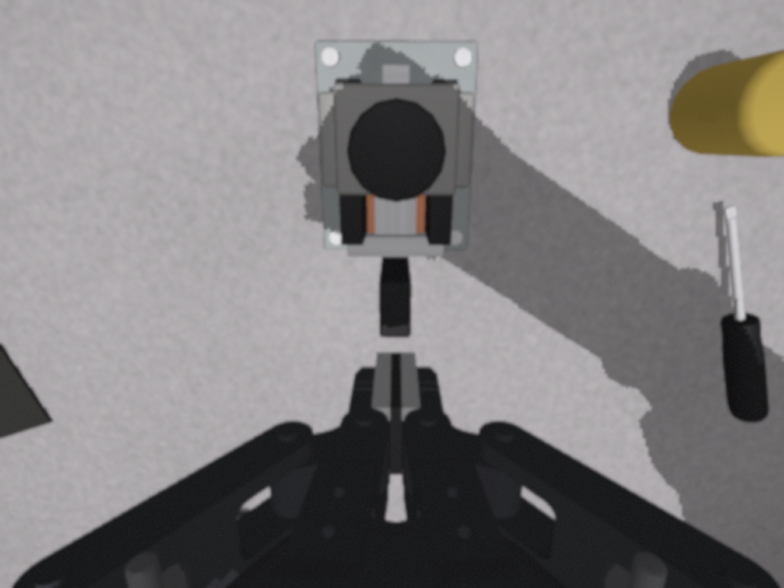

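Run:
```python
from h import *
f=np.load('w11.npy',allow_pickle=True).item()
t=np.array([0.5328,0.23115]); uz=np.array([.974,-.2267]); ux=np.array([-.2267,-.974])
for n,px,z in [("capL",(348,150),.129),("capR",(446,150),.129),("captop",(397,100),.129),("capbot",(397,200),.129),("tip",(396.5,65),.0525)]:
    q=ray(f,(px[0]/1.4,px[1]/1.4),z)[:2]-t; print(n,(q@ux*1e3).round(1),(q@uz*1e3).round(1))
```

```text
capL -19.9 75.1
capR 19.5 75.0
captop -0.2 93.6
capbot -0.2 55.2
tip -0.2 117.0
```

send_rows(
  plan=[
    [0,0,1.5,0,0],
    [0,0,2.5,0,0],
    [0,0,2.4,0,0],
    [0,0,1,0,0],
    [0,1.5,0,0,0],
    [0,1.5,0,0,0],
    [0,0,0,0,0],
    [0,0,0,0,0],
  ],
)

```text
clock: 18.35
tcp_pos: [0.6047, 0.2148, 0.1572]
orientation: [-1.093, 1.375, -1.375]
contact_force: [-0.2, -0.0, 0.5]
grip_width: -0.0003
```

Run:
```python
from h import *; from bench import r
f=r.grab_frame("wrist"); save(f,"w12",s=1.4)
g=r.grab_frame("scene"); save(g,"s12",(330,180,450,290),5)
o=r.get_obs(); print(o["clock"],o["tcp_pos"],o["grip_width"],o["contact_force"])
```

```text
18.45 [0.60526978 0.21478519 0.15775522] -0.00011598257544387356 [0.66760922 0.33851683 0.92993863]
```

View pics/w12.png

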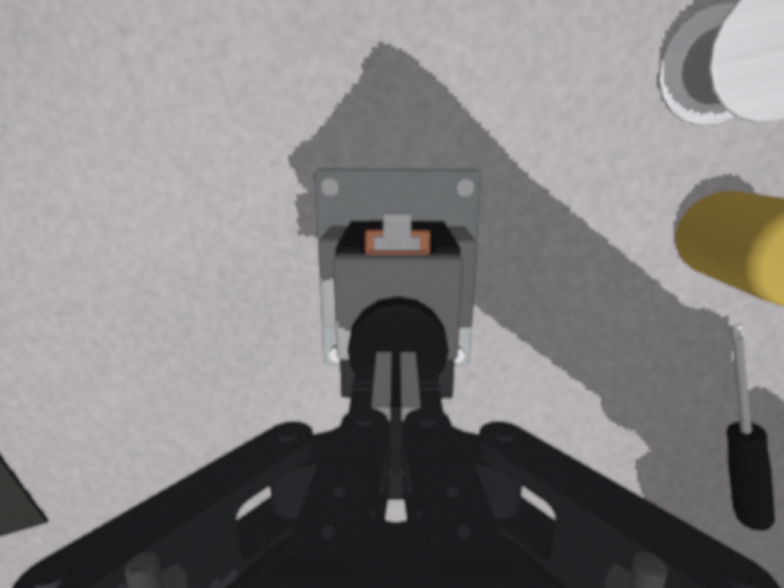

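View pics/s12.png

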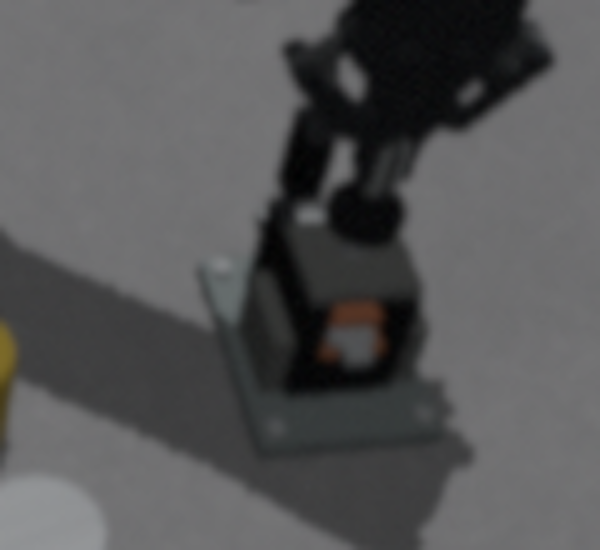

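send_rows(
  plan=[
    [0,0.6,0,0,0],
    [0,0.6,0,0,0],
    [0,0,0,0,0],
  ],
)

```text
clock: 18.82
tcp_pos: [0.6046, 0.2142, 0.1444]
orientation: [-1.094, 1.376, -1.376]
contact_force: [-0.0, -0.6, 0.2]
grip_width: -0.0003
```

send_rows(
  plan=[
    [0,0.1,0,0,0],
    [0,0.1,0,0,0],
    [0,0,0,0,0],
  ],
)

```text
clock: 19.2
tcp_pos: [0.6052, 0.2145, 0.1433]
orientation: [-1.092, 1.376, -1.376]
contact_force: [0.3, -0.3, 0.1]
grip_width: 0.0002
```

send_rows(
  plan=[
    [0,0.1,0,0,0],
    [0,0.1,0,0,0],
    [0,0,0,0,0],
  ],
)

```text
clock: 19.58
tcp_pos: [0.6052, 0.2145, 0.1413]
orientation: [-1.092, 1.376, -1.376]
contact_force: [-0.6, 0.0, 1.6]
grip_width: -0.0001
```

Contact expected here (cap 0.143); continuing in small steps down to about 0.138.

send_rows(
  plan=[
    [0,0.1,0,0,0],
    [0,0.1,0,0,0],
    [0,0,0,0,0],
  ],
)

```text
clock: 19.95
tcp_pos: [0.6052, 0.2145, 0.1391]
orientation: [-1.092, 1.376, -1.376]
contact_force: [0.6, 0.0, 2.0]
grip_width: -0.0002
```

send_rows(
  plan=[
    [0,0.08,0,0,0],
    [0,0,0,0,0],
  ],
)

```text
clock: 20.2
tcp_pos: [0.6052, 0.2145, 0.1384]
orientation: [-1.092, 1.376, -1.376]
contact_force: [-0.1, 0.4, 1.5]
grip_width: -0.0002
```

send_rows(
  plan=[
    [0,0.06,0,0,0],
    [0,0,0,0,0],
  ],
)

```text
clock: 20.45
tcp_pos: [0.6052, 0.2145, 0.1382]
orientation: [-1.092, 1.376, -1.376]
contact_force: [0.1, -0.6, 5.5]
grip_width: 0.0
```

send_rows(
  plan=[
    [0,0.06,0,0,0],
    [0,0,0,0,0],
  ],
)

```text
clock: 20.7
tcp_pos: [0.6052, 0.2146, 0.1381]
orientation: [-1.092, 1.375, -1.376]
contact_force: [-2.9, -0.2, 9.5]
grip_width: 0.0002
```

send_rows(
  plan=[
    [0,0.04,0,0,0],
    [0,0,0,0,0],
  ],
)

```text
clock: 20.95
tcp_pos: [0.6053, 0.2146, 0.1381]
orientation: [-1.092, 1.375, -1.376]
contact_force: [-3.3, -1.5, 11.7]
grip_width: -0.0001
```

Run:
```python
from h import *; from bench import r
f=r.grab_frame("wrist"); save(f,"w13",(200,130,370,290),4.5)
o=r.get_obs(); print(o["clock"],o["tcp_pos"],o["contact_force"])
```

```text
21.0 [0.60529667 0.21453263 0.13811034] [-3.37553312 -1.60105243 12.46334928]
```

View pics/w13.png

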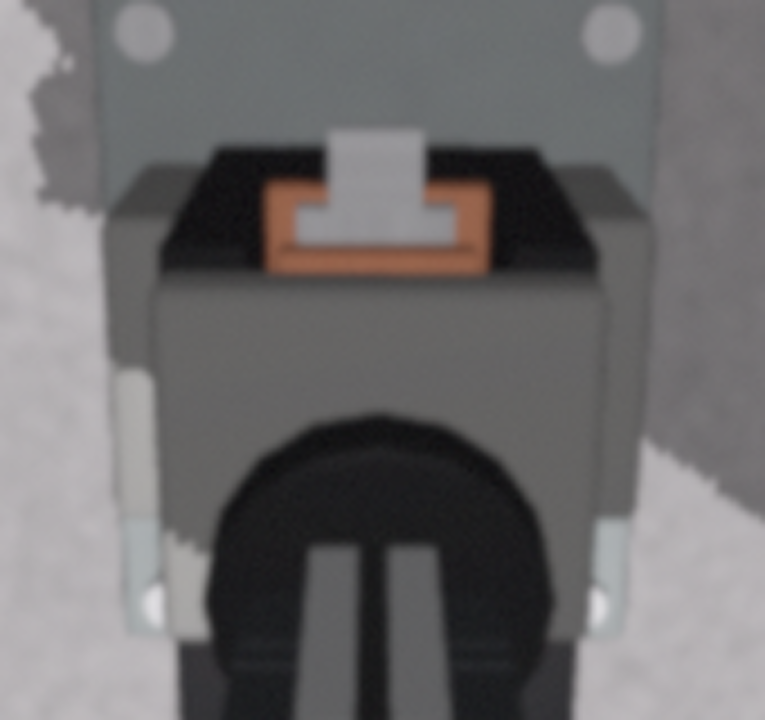

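send_rows(
  plan=[
    [0,-0.3,0,0,0],
    [0,-1,0,0,0],
    [0,-2,0,0,0],
    [0,-3,0,0,0],
    [0,-2,-2,0,0],
    [0,0,-3,0,0],
    [0,0,-3,0,0],
    [0,0,0,0,0],
    [0,0,0,0,0],
  ],
)

```text
clock: 22.12
tcp_pos: [0.5282, 0.2325, 0.2208]
orientation: [-1.09, 1.375, -1.376]
contact_force: [-0.0, -0.3, 0.2]
grip_width: -0.0001
```

Run:
```python
from h import *; from bench import r
f=r.grab_frame("wrist"); save(f,"w14",(190,0,370,220),2.7); np.save('w14.npy',f,allow_pickle=True)
o=r.get_obs(); print(o["clock"],o["tcp_pos"],o["contact_force"])
g=r.grab_frame("scene"); save(g,"s14",s=1.4); save(g,"s14c",(360,200,430,280),7)
t=r.grab_frame("top"); save(t,"t14",s=1.4)
```

```text
22.175 [0.52836043 0.232291   0.22050777] [ 0.594453    0.05622994 -0.04833149]
```

View pics/w14.png

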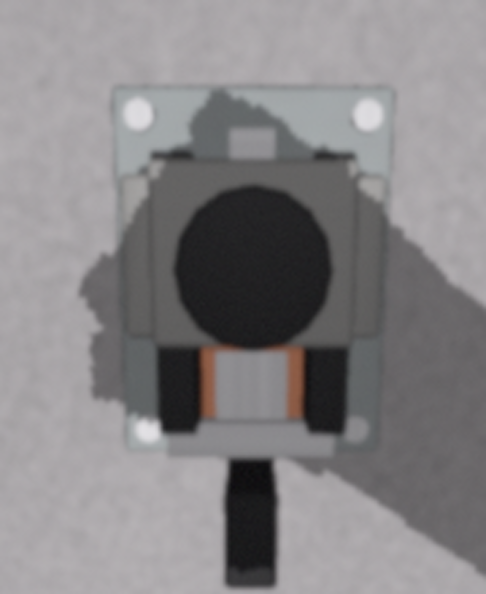

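View pics/s14c.png

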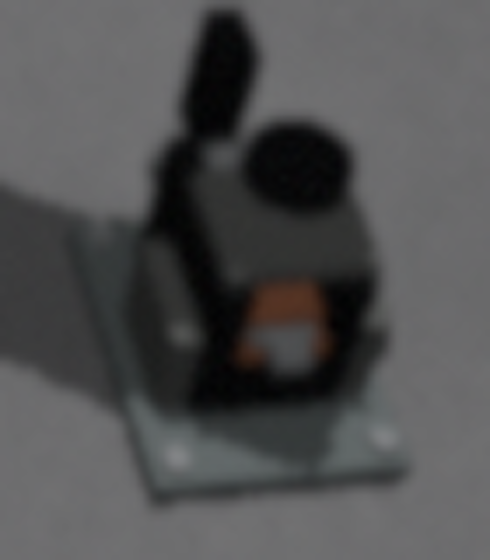

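View pics/t14.png

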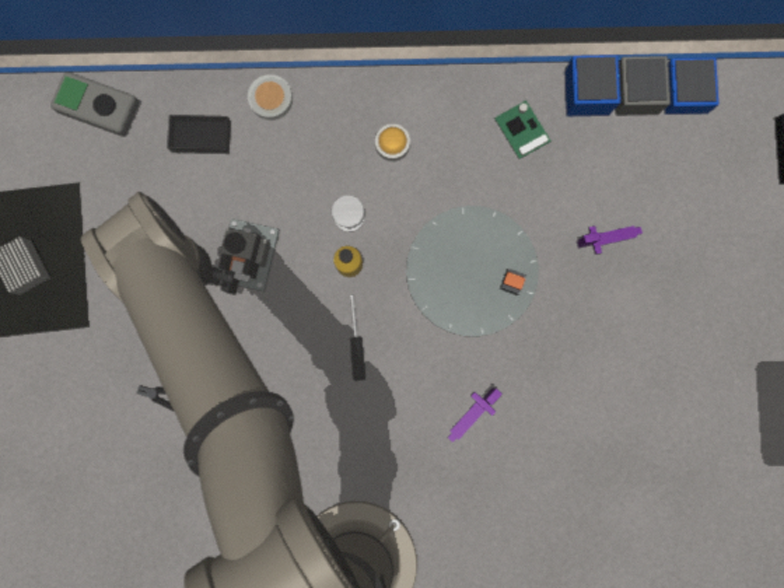

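Run:
```python
from h import *
f=np.load('w14.npy',allow_pickle=True).item()
save(f,"w14c",(225,125,340,185),6)
t=np.array([0.52836,0.23229]); uz=np.array([.974,-.2267]); ux=np.array([-.2267,-.974])
p=lambda x,y:(190+x/2.7-.3,y/2.7-.3)
for n,px,z in [("tip",p(252,127),.0525),("plate rear",p(252,87),.012),("plate front",p(252,453),.012),("bar top rear",p(250,458),.062),("bar front?",p(250,421),.062),("cap c",p(253,267),.124),("copper front",p(209,419),.05)]:
    q=ray(f,px,z)[:2]-t; print(n,(q@ux*1e3).round(1),(q@uz*1e3).round(1))
```

```text
tip -0.7 122.1
plate rear -0.7 140.8
plate front -0.8 10.4
bar top rear -1.5 18.7
bar front? -1.5 31.3
cap c -0.5 79.9
copper front -15.8 30.1
```

View pics/w14c.png

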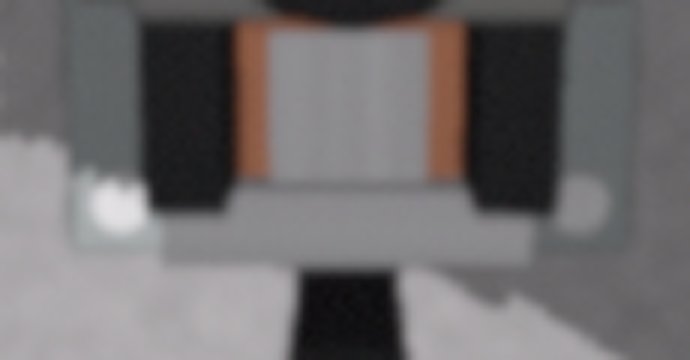

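Run:
```python
from bench import r
print(r.hand_in())
```

```text
the job is handed in; nothing more can be done
None
```

The gauge is in the contactor gap, nipped under the upper contact, and the job is handed in at about 22 s of the 54 s allowed. I gripped the steel gauge by its black handle (the two purple look-alikes were left alone) and slid the blade in until the shoulders met the front at about 5.5 N. Then I lowered the blade onto the fixed contact, let go, and pressed the cap with closed fingers.

**Cap:** it stopped firmly after about 5 mm of travel, with the force rising from about 2 N to 12 N. That matches the upper contact resting on the blade.

**Seating:** the last wrist picture puts the bar's front face within about 1 mm of the contactor's front. The blade is within about 1 mm of centre, and the tip shows about 92 mm past the front, where 90 was expected; that is within camera error.

**Surroundings:** the last top picture shows the transformer still on the turntable. The bottle, spool and screwdriver look to be in their old places, judged by eye only. The arm was clear of everything.

No check failed. The only disagreement was 1 to 2 mm between the camera estimates and the measured tool position, which I corrected before inserting.

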